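Offer up a gearbox shift cover

ROBOT

A 6-joint arm with a two-finger parallel gripper is mounted at the origin on the work surface. World frame = base frame: x ahead of the robot, y to its left, z up, the work surface at z = 0. Lengths are in m, angles in rad, forces in N, time in s.
With the tool pointing down it reaches from about 0.375 to 0.975 m from the base axis. Payload 3.8 kg.
Tool frame: the origin (TCP) lies midway between the tips of the shut fingers; the grasp point (between the pads) lies 19 mm behind it; z points along the fingers, y is the line along which they close (so a half turn about z gives the same grasp; the last joint's range is limited). The gripper opens to 85 mm and grips with 20 to 120 N. Pads are 22 mm wide; open, the fingers measure 114 mm over their backs; the gripper's body (76 mm by 85 mm) begins 54 mm behind the grasp point. The pads swing forward as they close: fully open they stand 13 mm farther back than shut.
Start: joints at [-0.037, 0.264, 1.604, -0, 1.274, -0.037], TCP at [0.675, -0, 0.231] pointing down, gripper open.
Joint ranges: [-2.63, 2.63], [-0.94, 2.18], [0.31, 2.57], [-1.31, 4.45], [0, 2.66], [-2.55, 2.55]. Speed limits (rad/s): [2.57, 2.57, 3.14, 3.14, 3.14, 3.14].

INTERFACE

Orientations are given as a rotation vector (axis times angle).
In Python, from workcell import status, read_camera, workorder, masks_of gives the robot as it stands.
- The arm moves only by the tool drive_tool, never from a script. Its argument "rows" is a list of rows, each a list of 7 numbers: the turn, a rotation vector about the tool's x, y, z in degrees, then the shift along the tool's x, y, z in m, then the opening, from 0 (shut) to 1 (fully open). In form: [[ax, ay, az, tx, ty, tz, claw], ...]. A call has 1 to 8 rows; each row shifts and turns the commanded pose from where the row before left it, along the tool's axes as they then stand; what a row does not reach is not made up. A row lasts 1/12 s, in which the tool goes at most 41.7 mm and 7.16 degrees, less where a joint would pass 70% of its speed; a pose out of reach is approached as far as the arm can. A call is refused whole if a number of a shift passes 0.0417 or a number of a turn 7.16, either way. A call with a gripper value outside its range is refused whole. The fingers move at their own pace and stop on an object; "force" is the grip in N (left out, the last holds). Time passes only in rows, so rows that do not move let the fingers close. It gives the time, the measured TCP pose, the force, the opening and the grip force at its end, in the units of the state.
- status.read_state(): the state, without advancing time (a new reading comes with each control period).
- read_camera(name): name is "scene" or "side" or "wrist"; returns a dict with "color" (420x560x3 uint8, red, green, blue), "intrinsics" (3x3 intrinsics, pixels), "D" ([k1, k2, p1, p2, k3] as OpenCV has them; the pictures are not rectified), "world_from_camera" (4x4, takes a point from camera to world coordinates); the wrist camera has in their place "mount" (4x4, takes a point from camera to tool coordinates, whose origin is the TCP and whose axes are the flange's). Camera axes: x right, y up, looking along -z (the intrinsics and any distortion apply to the point x, -y, -z); pixel columns grow to the right and rows downward; lengths in m; the calibration is good to about 2 mm. A picture is of the moment at which its call begins: read the wrist's pose just before it. There is no depth.
- workorder.finish_job(): hands the job in; it is judged then, once.
Trained networks look in a picture, given as the dict that the camera call returned (one of the last four; its "shot" number tells which), for a name from the list of things; names that differ only in an ending like _2 or _b are one class to them, and where a whole thing is asked for, a point or a joint stands for the part that bears it (a point fixed in the world has none). Each returns a list of dicts, best first, with "score" (0 to 1); they miss things now and then, are a little off and sometimes report something else, mostly with a low value. They report only what shows in the picture. A call takes as long as a camera call. They do not tell look-alikes from the thing itself.
- masks_of(picture, name): "mask" (420x560 bool, what is visible of it) and "bbox" ([left, top, right, bottom] in pixels, round what is visible of it).
The state is a dict: "time": time; "q": joint angles; "joint_vel": joint speeds; "joint_torque": joint torques, N m; "tool_pos": TCP position; "tcp_rot": TCP orientation; "wrist_force": force on the tool from outside, world axes, zero at the start; "torque": the same for the moment, N m; "width": opening from 0.0 (shut) to 1.0 (fully open); "grip_force": force on a finger pad.
Only numpy, scipy, OpenCV 4.12 (cv2) and the standard library are available. Lean on these libraries where they do the work, as an engineer would, in place of code of your own. Each camera call takes 0.05 s, during which the arm holds its last target. There are 200 camera calls.

TASK

Put the open gearbox in neutral: slide the brass selector lug with its rail until the lug is at the middle of the case and the sliding gear sits centred between the two dark gears, and leave it there. Then take the grey shift cover off its wooden rest and hold it level about 2 cm above the gasket, yellow lever towards the end with the splined input shaft, every bolt hole straight over its threaded hole, so that a colleague can start the bolts. Finish while still holding it there, steady; keep the cover off the gasket and the gearbox, and leave everything else on the bench where it is.

Things in the scene. Friction and masses are not known exactly. Their poses are not given: they have to be found in the camera images.
- gearbox: Open aluminium gearbox case, fixed. Origin: centre of its underside on the bench; x along it to the end where the splined input shaft (22 mm thick, 72 mm up) sticks out 52 mm, z up. Flange 200 x 140 mm (x, y), cork gasket face at z 151 mm, opening 160 x 100 mm centred in it; gears inside stay below z 100 mm. Six threaded holes at x,y mm: (90,60) (90,-60) (-90,-60) (-90,60) (25,60) (25,-60)
- rail (a joint): Selector rail along the case's x, m: 0 = fully to the -x (output) end, low gear; 0.060 = fully to the input shaft, high gear; 0.030 = neutral: lug at the case's middle, the bright sliding gear (54 mm across, 22 wide) midway between the two dark gears. 14 mm bar on the centre line, axis at z 122 mm, carrying lug, fork and sliding gear. Starts at 0 to 0.012; about 4 N friction, stays where left
- lug_top (a point): Centre of the top of the brass selector lug on the rail, at z 146 mm, 5 mm below the gasket face. Lug 30 mm (case x) by 24 mm (case y), 32 mm high, two 8 mm jaws with a 14 mm slot between them, open at the top. Free on either side of it along case y: 38 mm to the case's walls
- rest: Wooden rest, fixed, 200 x 140 mm: a board with two battens, on which the cover lies 47 mm above the bench. Origin: centre of its underside
- cover: Grey shift cover, 0.6 to 0.85 kg, balanced near its centre, on the rest. Plate 200 x 140 x 8 mm (x, y, z) with six 11 mm holes in the case's pattern. Origin: centre of its underside, z up. Grasp the cast boss on top, centred, 110 (x) x 38 (y) mm, its top at z 48 mm. Yellow lever at the +x end, x 70 to 78 mm, up to z 70 mm. A 10 mm steel shift finger reaches 12 mm below the underside at the centre
- thread0 (a point): Mouth of the case's corner threaded hole at (90, 60) mm in the case's frame, at gasket height; hole0 of the cover belongs over it.
- hole0 (a point): Corner bolt hole of the cover at (90, 60) mm in the cover's frame, at the underside.
- thread1 (a point): Mouth of the case's corner threaded hole at (90, -60) mm in the case's frame, at gasket height; hole1 of the cover belongs over it.
- hole1 (a point): Corner bolt hole of the cover at (90, -60) mm in the cover's frame, at the underside.
- thread2 (a point): Mouth of the case's corner threaded hole at (-90, -60) mm in the case's frame, at gasket height; hole2 of the cover belongs over it.
- hole2 (a point): Corner bolt hole of the cover at (-90, -60) mm in the cover's frame, at the underside.
- thread3 (a point): Mouth of the case's corner threaded hole at (-90, 60) mm in the case's frame, at gasket height; hole3 of the cover belongs over it.
- hole3 (a point): Corner bolt hole of the cover at (-90, 60) mm in the cover's frame, at the underside.
- bearing: Bystander: ball bearing ring, 62 mm across, 16 mm high, lying on the bench.
- spare_gear: Bystander: loose steel spur gear, 60 mm across, 20 mm high, lying flat on the bench.
- spanner: Bystander: 170 mm steel spanner lying on the bench.
- cleaner_can: Bystander: upright green bottle of cleaner, 66 mm across, 200 mm high, red cap.
- bolt_tray: Bystander: white plastic tray 160 x 120 x 40 mm with the cover's bolts.
- screwdriver: Bystander: screwdriver lying on the bench.
- mallet: Bystander: hammer lying on the bench.
Not all that is in view belongs to the job. Leave any orange look-alike of the rest alone.

How it is judged:
By the outcome, as a careful person would: the job done as asked, in the order asked, and still so for the second after the job is handed in, while the arm keeps its last pose, push and grip.
It also fails if it takes over 54 s, if anything falls off the work surface, if the arm or the gripper's body presses on something with over 40 N, if the wrist force passes 120 N, or if a joint passes its speed limit or range.

## Working session

There is one attempt and no reset: what is moved stays moved. The work goes in short steps, Python scripts to look and compute and a tool call to move; the robot and the scene stay as the last step left them, time stands still between calls to the robot, and variables do not carry over. Pictures are saved under pics/ and viewed, at most 10 in all, crops included, and the job is handed in when it is done.

Besides the shell and the picture viewer there is one more tool, called as a command line: name --pt "numbers of a row" for each row, then --argument value for the rest. drive_tool: Moves the arm, as the interface text tells. Its arguments: {"type":"object","properties":{"rows":{"type":"array"},"force":{"type":"number"}},"required":["rows"]}

```bash
mkdir -p pics; ls; cat > h.py <<'E'
import numpy as np, cv2, pickle
from workcell import status, read_camera, workorder, masks_of
from scipy.spatial.transform import Rotation as R
def shot(n):
    s=status.read_state(); p=read_camera(n)
    if 'world_from_camera' in p: T=np.array(p['world_from_camera'])
    else:
        W=np.eye(4); W[:3,:3]=R.from_rotvec(s['tcp_rot']).as_matrix(); W[:3,3]=s['tool_pos']; T=W@np.array(p['mount'])
    p['T']=T; return p
def ray(p,uv):
    x=cv2.undistortPoints(np.array(uv,float).reshape(-1,1,2),np.array(p['intrinsics']),np.array(p['D'],float)).reshape(-1,2)
    d=np.c_[x[:,0],-x[:,1],-np.ones(len(x))]@p['T'][:3,:3].T
    return p['T'][:3,3],d
def atz(p,uv,z):
    o,d=ray(p,uv); return o+d*((z-o[2])/d[:,2])[:,None]
def proj(p,X):
    C=(np.atleast_2d(X)-p['T'][:3,3])@p['T'][:3,:3]; C=C*[1,-1,-1]
    return cv2.projectPoints(C,np.zeros(3),np.zeros(3),np.array(p['intrinsics']),np.array(p['D'],float))[0].reshape(-1,2)
def save(p,f,crop=None,k=1):
    c=np.array(p['color']); 
    if crop: l,t,r,b=crop; c=c[t:b,l:r]
    c=cv2.resize(c,None,fx=k,fy=k,interpolation=cv2.INTER_CUBIC); cv2.imwrite('pics/'+f,c[:,:,::-1])
E
python3 - <<'E'
from h import *
ims=[]
for n in ['scene','side','wrist']:
    p=shot(n); print(n,p['T'].round(3).tolist(),np.array(p['intrinsics']).round(1).tolist())
    for k in ['gearbox','rest','cover','lug_top']:
        for m in masks_of(p,k)[:3]: print(k,round(m['score'],2),m['bbox'])
    ims.append(p['color'])
    pickle.dump({a:p[a] for a in p},open(n+'.pkl','wb'))
    save(p,n+'0.png',None,1.4)
print(status.read_state())
E
```

```text
pics
scene [[0.603, -0.447, 0.66, 1.355], [0.797, 0.312, -0.517, -0.764], [0.025, 0.838, 0.545, 0.869], [0.0, 0.0, 0.0, 1.0]] [[525.4, 0.0, 280.8], [0.0, 525.4, 213.9], [0.0, 0.0, 1.0]]
gearbox 0.64 [328.1, 175.8, 419.1, 257.9]
rest 0.87 [143.5, 204.5, 212.9, 261.9]
rest 0.62 [187.7, 252.9, 272.5, 327.8]
cover 0.66 [181.4, 244.1, 271.1, 312.2]
lug_top 0.74 [353.8, 185.5, 374.2, 204.4]
lug_top 0.49 [104.4, 267.5, 159.7, 292.9]
side [[0.886, 0.263, -0.382, -0.004], [-0.464, 0.521, -0.717, -0.945], [0.01, 0.812, 0.583, 0.836], [0.0, 0.0, 0.0, 1.0]] [[434.8, 0.0, 279.4], [0.0, 434.8, 210.1], [0.0, 0.0, 1.0]]
gearbox 0.88 [218.8, 143.7, 302.4, 209.8]
rest 0.96 [181.2, 278.7, 278.9, 348.5]
rest 0.85 [282.4, 267.1, 374.3, 303.4]
cover 0.64 [285.9, 236.5, 376.5, 301.0]
cover 0.5 [221.7, 143.6, 302.1, 209.5]
lug_top 0.41 [236.2, 229.1, 253.9, 244.3]
lug_top 0.17 [287.8, 315.9, 338.9, 368.0]
wrist [[1.0, 0.001, 0.001, 0.674], [-0.001, 0.951, 0.308, 0.079], [-0.0, -0.308, 0.951, 0.374], [0.0, 0.0, 0.0, 1.0]] [[317.7, 0.0, 279.3], [0.0, 317.7, 208.3], [0.0, 0.0, 1.0]]
gearbox 0.75 [0.0, 0.0, 279.3, 78.8]
rest 0.71 [79.6, 304.3, 236.1, 367.0]
rest 0.7 [0.0, 311.4, 40.5, 376.7]
rest 0.42 [0.0, 0.0, 281.7, 81.5]
cover 0.93 [85.0, 338.8, 227.5, 417.7]
{'time': 0.75, 'q': array([-3.68806697e-02,  2.63854614e-01,  1.60393004e+00,  3.40649711e-05,
        1.27372071e+00, -3.69104038e-02]), 'joint_vel': array([ 0.00037824,  0.00217539, -0.00030865,  0.00065414, -0.00011489,
        0.00159995]), 'joint_torque': array([-6.11150426e-04, -5.14924514e+01, -3.67659795e+01, -2.49190789e-04,
        6.69754227e-04,  1.83091549e-05]), 'tool_pos': array([6.75024954e-01, 2.16112354e-05, 2.31348182e-01]), 'tcp_rot': array([2.22138997e+00, 2.22143387e+00, 1.30792456e-04]), 'wrist_force': array([ 0.89413087,  0.27911259, -0.07854819]), 'torque': array([0.00126145, 0.03270653, 0.00334207]), 'grip_force': 0.0, 'width': 0.9963930003191732}
```

View pics/scene0.png

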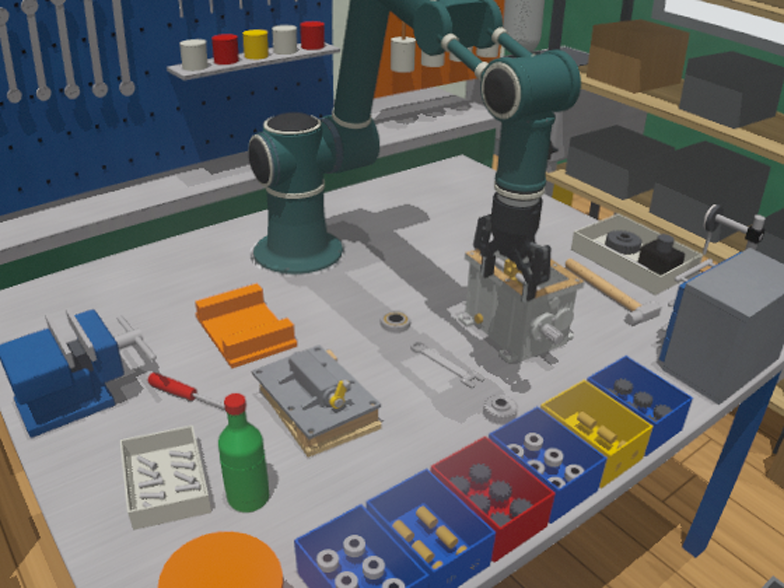

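View pics/side0.png

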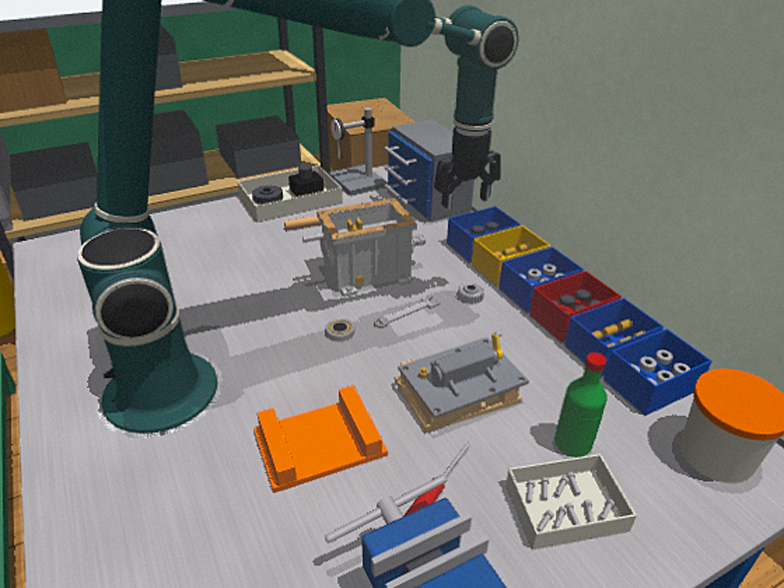

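Scene shows the gearbox at about (371,215) with the brass lug at (365,193). The cover is on the wooden rest at (225,283), lever at (241,283). Look-alikes: the orange rest at (175,233) is a decoy for the rest. The second lug_top report at (130,280) is the screwdriver, and the spurious one in the side view at (245,237) is the bearing. I choose the gearbox lug and the grey cover on the wooden rest.

```bash
python3 - <<'E'
from h import *
S=pickle.load(open('scene.pkl','rb'));D=pickle.load(open('side.pkl','rb'))
def tri(a,b):
    o1,d1=ray(S,a);o2,d2=ray(D,b);d1=d1[0];d2=d2[0]
    A=np.c_[d1,-d2];s=np.linalg.lstsq(A,o2-o1,rcond=None)[0]
    return ((o1+d1*s[0]+o2+d2*s[1])/2).round(4),np.linalg.norm(o1+d1*s[0]-o2-d2*s[1]).round(4)
k=1/1.4
print('lever top',tri(np.array([340,384])*k,np.array([496,337])*k))
print('plate corner near lever',tri(np.array([381,407])*k,np.array([528,381])*k))
# side view points
print('side flange', atz(D,np.array([[317,207],[388,200],[415,230],[333,237],[354,224]])*k,.151).round(3).tolist())
print('side cover', atz(D,np.array([[400,378],[482,337],[528,381],[436,418]])*k,.055).round(3).tolist())
print('scene cover', atz(S,np.array([[253,381],[318,346],[381,407],[297,440]])*k,.055).round(3).tolist())
print('shaft end scene', atz(S,np.array([[548,330]])*k,.072).round(3).tolist())
E
```

```text
lever top (array([ 0.5837, -0.2628,  0.1087]), np.float64(0.0012))
plate corner near lever (array([ 0.6387, -0.2635,  0.042 ]), np.float64(0.1099))
side flange [[0.452, 0.295, 0.151], [0.622, 0.252, 0.151], [0.608, 0.093, 0.151], [0.43, 0.147, 0.151], [0.497, 0.18, 0.151]]
side cover [[0.399, -0.228, 0.055], [0.602, -0.199, 0.055], [0.606, -0.343, 0.055], [0.407, -0.343, 0.055]]
scene cover [[0.436, -0.348, 0.055], [0.415, -0.2, 0.055], [0.619, -0.206, 0.055], [0.606, -0.361, 0.055]]
shaft end scene [[0.643, 0.17, 0.072]]
```

View pics/wrist0.png

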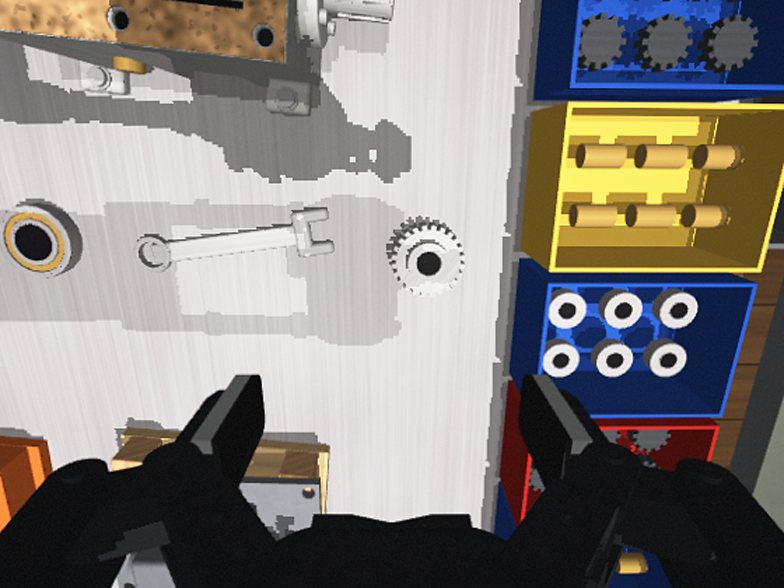

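drive_tool --pt "0 0 0 0.025 -0.024 -0.01 1" --pt "0 0 0 0.025 -0.024 -0.01 1" --pt "0 0 0 0.025 -0.024 -0.01 1" --pt "0 0 0 0.025 -0.024 -0.01 1" --pt "0 0 0 0.025 -0.024 -0.01 1" --pt "0 0 0 0.025 -0.024 -0.01 1" --pt "0 0 0 0 0 0 1" --pt "0 0 0 0 0 0 1"

```text
time: 1.42
tool_pos: [0.5307, 0.1512, 0.2927]
tcp_rot: [2.217, 2.224, 0.004]
wrist_force: [0.3, -0.6, 0.3]
width: 1.0
grip_force: 0.0
```

```bash
python3 - <<'E'
from h import *
p=shot('wrist'); save(p,'w1.png',None,1.4); pickle.dump(p,open('w1.pkl','wb'))
s=status.read_state(); print(s['time'],s['tool_pos'],s['tcp_rot'],s['joint_vel'].max())
for k in ['gearbox','lug_top']:
    for m in masks_of(p,k)[:2]: print(k,m['score'],m['bbox'])
E
```

```text
1.4667 [0.53112084 0.15030088 0.29188948] [2.21866716e+00 2.22219944e+00 1.77400827e-03] 0.02664832596428643
gearbox 0.61 [123.0, 45.2, 408.7, 228.3]
lug_top 0.63 [121.9, 118.4, 369.5, 186.6]
```

View pics/w1.png

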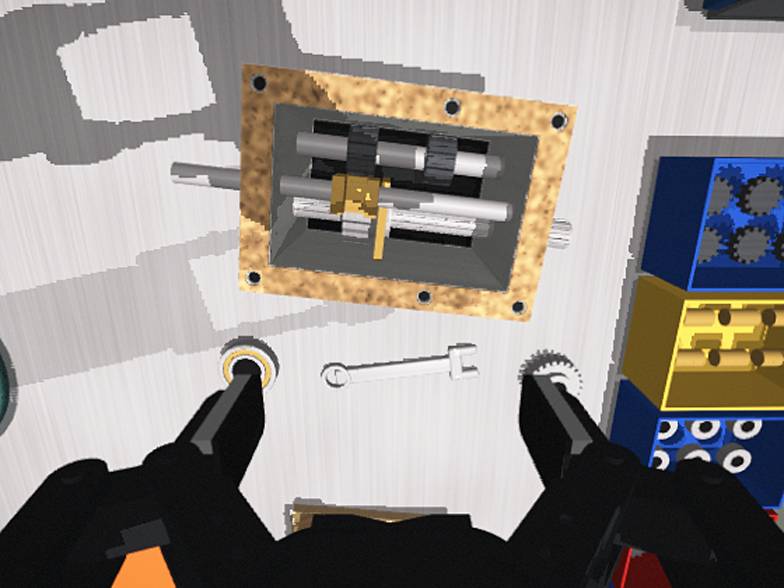

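The open case is seen from above, shaft at the right (560,232 at 1.4x). The six holes are at (559,121), (518,307), (254,278), (260,83), (453,107) and (424,297); the brass lug is at (355,195), left of middle. I'll refine these numerically.

```bash
cat >> h.py <<'E'
from scipy.optimize import least_squares
HP=np.array([[90,60],[90,-60],[-90,-60],[-90,60],[25,60],[25,-60]])/1000.
def refine(p,uv,r=8,thr=.5):
    g=cv2.GaussianBlur(cv2.cvtColor(np.array(p['color']),cv2.COLOR_RGB2GRAY),(3,3),0).astype(float); out=[]
    for u in np.array(uv,float):
        for _ in range(4):
            x,y=np.round(u).astype(int); w=g[y-r:y+r+1,x-r:x+r+1]
            a=np.clip(np.median(w)*thr+w.min()*(1-thr)-w,0,None); yy,xx=np.mgrid[-r:r+1,-r:r+1]; a=a*(xx**2+yy**2<=r*r)
            u=np.array([x+(a*xx).sum()/a.sum(),y+(a*yy).sum()/a.sum()])
        out.append(u)
    return np.array(out)
def world(v,L,lean=False):
    rv=R.from_euler('z',v[3])
    if lean: rv=R.from_rotvec([v[4],v[5],0])*rv
    return rv.apply(L)+v[:3]
def fit(obs,L,v0,lean=False,zprior=None):
    # obs: list of (picture, uv, idx)
    def f(v):
        e=[(proj(p,world(v,L[i],lean))-uv).ravel() for p,uv,i in obs]
        if zprior: e.append([(v[2]-zprior)/.002])
        return np.concatenate(e)
    r=least_squares(f,v0); return r.x,f(r.x)
H3=np.c_[HP,np.zeros(6)]
E
python3 - <<'E'
from h import *
p=pickle.load(open('w1.pkl','rb'))
uv=refine(p,np.array([[559,121],[518,307],[254,278],[260,83],[453,107],[424,297]])/1.4)
print((uv*1.4).round(1).tolist())
v,e=fit([(p,uv,range(6))],H3,[.53,.19,.151,0]); print(v.round(4),e.round(2))
v2,e2=fit([(p,uv,range(6))],H3,[.53,.19,.151,0],zprior=.151); print(v2.round(4),np.abs(e2).max())
c=cv2.cvtColor(p['color'],cv2.COLOR_RGB2HSV)
# predicted lug top corners for rail 0..0.06
for s in (0,.006,.012,.03): print(s,(1.4*proj(p,world(v2,np.array([[s-.03+dx,dy,-.005] for dx,dy in [(-.015,-.012),(.015,-.012),(.015,.012),(-.015,.012)]])))).round(0).tolist())
save(p,'lug1.png',(210,105,310,195),6)
E
```

```text
[[557.3, 120.9], [517.3, 306.2], [253.7, 276.8], [259.1, 82.6], [451.6, 107.0], [423.5, 295.7]]
[ 0.5341  0.1976  0.149  -0.1163] [ 0.04  0.04  0.03 -0.01  0.02 -0.08 -0.05  0.02 -0.05  0.01  0.03  0.02]
[ 0.5341  0.1976  0.1494 -0.1163] 0.7849438039341516
0 [[327.0, 212.0], [373.0, 217.0], [377.0, 180.0], [330.0, 174.0]]
0.006 [[336.0, 213.0], [382.0, 219.0], [386.0, 181.0], [339.0, 175.0]]
0.012 [[345.0, 214.0], [391.0, 220.0], [395.0, 182.0], [349.0, 177.0]]
0.03 [[373.0, 217.0], [418.0, 223.0], [423.0, 186.0], [377.0, 180.0]]
```

View pics/lug1.png

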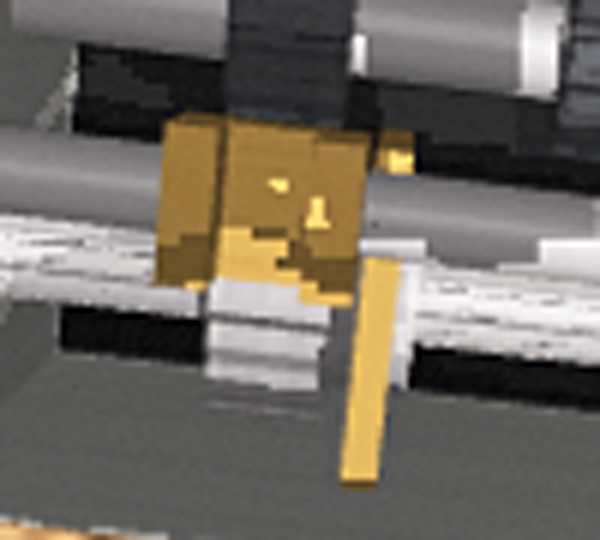

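Fit residuals are under 0.1 px: case at (0.534, 0.198), yaw −6.7°. The crop shows the lug's top spanning (332..379, 175..215 at 1.4x), so the rail is at about 0.002 and has to go +28 mm.

drive_tool --pt "0 0 0 0.0254 -0.0124 0 0.58" --pt "0 0 0 0.0254 -0.0124 0 0.58" --pt "0 0 -6.945 0 0 0.0075 0.58" --pt "0 0 -6.945 0 0 0.0075 0.58" --pt "0 0 -6.945 0 0 0.0075 0.58" --pt "0 0 -6.945 0 0 0.0075 0.58" --pt "0 0 -6.945 0 0 0.0075 0.58" --pt "0 0 -6.945 0 0 0.0075 0.58"

```text
time: 2.23
tool_pos: [0.5069, 0.1995, 0.2448]
tcp_rot: [-1.28, -2.868, 0.002]
wrist_force: [0.6, 0.4, 0.4]
width: 0.583
grip_force: 0.0
```

drive_tool --pt "0 0 -6.945 0 0 0.0075 0.58" --pt "0 0 -6.945 0 0 0.0075 0.58" --pt "0 0 -6.945 0 0 0.0075 0.58" --pt "0 0 -6.945 0 0 0.0075 0.58" --pt "0 0 -6.945 0 0 0.0075 0.58" --pt "0 0 -6.945 0 0 0.0075 0.58" --pt "0 0 0 0 0 0 0.58" --pt "0 0 0 0 0 0 0.58"

```text
time: 2.9
tool_pos: [0.5063, 0.1997, 0.2]
tcp_rot: [-0.19, -3.134, 0.002]
wrist_force: [0.1, -0.0, -0.5]
width: 0.582
grip_force: 0.0
```

```bash
cat > rel.py <<'E'
from h import *
V=np.array([.5341,.1976,.1494,-.1163])
def rel(s=None,V=V):
    s=s or status.read_state(); M=R.from_rotvec(s['tcp_rot']).as_matrix(); C=R.from_euler('z',V[3]).as_matrix()
    print('t',s['time'],'tcp in case mm',((s['tool_pos']-V[:3]*[1,1,0])@C*1000).round(1),'tool axes in case (cols)\n',(C.T@M).round(4),'F',s['wrist_force'].round(1),'w',round(s['width'],3),'g',round(s['grip_force'],1),'q',s['q'].round(2))
if __name__=='__main__': rel()
E
python3 rel.py
```

```text
t 2.9 tcp in case mm [-27.9  -1.2 200. ] tool axes in case (cols)
 [[-1.      0.0049 -0.0022]
 [ 0.0049  1.     -0.0013]
 [ 0.0022 -0.0013 -1.    ]] F [ 0.1 -0.  -0.5] w 0.582 g 0.0 q [ 0.33  0.04  1.92 -0.    1.19 -1.12]
```

drive_tool --pt "0 0 0 0 0.0011 0.02 0.58" --pt "0 0 0 0 0 0.02 0.58" --pt "0 0 0 0 0 0.02 0.58" --pt "0 0 0 0 0 0.01 0.58" --pt "0 0 0 0 0 0.01 0.58" --pt "0 0 0 0 0 0 0.1" --pt "0 0 0 0 0 0 0.1" --pt "0 0 0 0 0 0 0.1" --force 40

```text
time: 3.57
tool_pos: [0.5064, 0.2005, 0.1217]
tcp_rot: [-0.182, -3.136, 0.004]
wrist_force: [-0.1, -4.7, -3.4]
width: 0.268
grip_force: 41.8
```

drive_tool --pt "0 0 0 0 0 0 0.1" --pt "0 0 0 0 0 0 0.1"

```text
time: 3.73
tool_pos: [0.5063, 0.2005, 0.1217]
tcp_rot: [0.182, 3.136, -0.004]
wrist_force: [-1.1, -5.2, -2.6]
width: 0.272
grip_force: 41.8
```

```bash
python3 rel.py
```

```text
t 3.7333 tcp in case mm [-27.9  -0.4 121.7] tool axes in case (cols)
 [[-1.0e+00 -1.0e-04  1.0e-04]
 [-1.0e-04  1.0e+00 -2.6e-03]
 [-1.0e-04 -2.6e-03 -1.0e+00]] F [-1.1 -5.2 -2.6] w 0.272 g 41.8 q [ 0.33  0.11  1.99 -0.    1.03 -1.12]
```

drive_tool --pt "0 0 0 -0.004 0 0 0.1" --pt "0 0 0 -0.006 0 0 0.1" --pt "0 0 0 -0.006 0 0 0.1" --pt "0 0 0 -0.006 0 0 0.1" --pt "0 0 0 -0.004 0 0 0.1" --pt "0 0 0 -0.002 0 0 0.1" --pt "0 0 0 0 0 0 0.1" --pt "0 0 0 0 0 0 0.1"

```text
time: 4.4
tool_pos: [0.5335, 0.1973, 0.1217]
tcp_rot: [-0.183, -3.135, 0.004]
wrist_force: [-2.2, -5.1, -1.2]
width: 0.267
grip_force: 42.0
```

```bash
python3 - <<'E'
from rel import *
rel(); p=shot('wrist'); save(p,'w2.png',None,1.4); pickle.dump(p,open('w2.pkl','wb'))
for k in ['lug_top']:
    for m in masks_of(p,k)[:2]: print(k,m['score'],m['bbox'])
E
```

```text
t 4.4 tcp in case mm [ -0.5  -0.3 121.7] tool axes in case (cols)
 [[-1.0e+00  1.0e-04 -1.4e-03]
 [ 1.0e-04  1.0e+00 -2.5e-03]
 [ 1.4e-03 -2.5e-03 -1.0e+00]] F [-2.2 -5.1 -1.2] w 0.267 g 42.0 q [ 0.31  0.16  1.94 -0.    1.04 -1.14]
lug_top 0.89 [191.1, 1.6, 309.7, 373.9]
```

drive_tool --pt "0 0 0 0 0 0 0.58" --pt "0 0 0 0 0 0 0.58" --pt "0 0 0 0 0 0 0.58" --pt "0 0 0 0 0 -0.02 0.58" --pt "0 0 0 0 0 -0.03 0.58" --pt "0 0 0 -0.02 0 -0.035 0.58" --pt "0 0 0 -0.02 0 -0.035 0.58" --pt "0 0 0 -0.02 0 -0.03 0.58"

```text
time: 5.17
tool_pos: [0.595, 0.1922, 0.2751]
tcp_rot: [0.181, 3.133, 0.002]
wrist_force: [1.0, 1.0, 0.5]
width: 0.583
grip_force: 0.0
```

drive_tool --pt "0 0 0 0 0 0 0.8" --pt "0 0 0 0 0 0 0.8"

```text
time: 5.33
tool_pos: [0.5966, 0.1923, 0.2754]
tcp_rot: [0.183, 3.129, 0.004]
wrist_force: [-0.1, 0.3, -0.3]
width: 0.796
grip_force: 0.0
```

```bash
python3 - <<'E'
from rel import *
rel(); p=shot('wrist'); pickle.dump(p,open('w3.pkl','wb'))
C=proj(p,world(V,np.array([[0,0,-.005]])))[0]; print('C',C)
for s in (.024,.027,.03,.033): print(s,proj(p,world(V,np.array([[s-.03+dx,dy,-.005] for dx,dy in [(-.015,-.012),(.015,-.012),(.015,.012),(-.015,.012)]]))).round(1).tolist())
print('holes',proj(p,world(V,H3)).round(1).tolist())
save(p,'w3.png',None,1.4)
E
```

```text
t 5.3333 tcp in case mm [ 62.7   2.  275.4] tool axes in case (cols)
 [[-1.0e+00  6.0e-04  7.0e-03]
 [ 6.0e-04  1.0e+00  3.2e-03]
 [-7.0e-03  3.2e-03 -1.0e+00]] F [-0.1  0.3 -0.3] w 0.796 g 0.0 q [ 0.27  0.14  1.66  0.    1.32 -1.18]
C [275.99198847 126.25702703]
0.024 [[261.2, 99.8], [261.8, 137.2], [290.3, 137.2], [290.6, 99.8]]
0.027 [[261.2, 103.7], [261.9, 140.9], [290.2, 140.8], [290.5, 103.6]]
0.03 [[261.3, 107.5], [262.0, 144.4], [290.2, 144.4], [290.5, 107.5]]
0.033 [[261.4, 111.3], [262.0, 148.0], [290.2, 147.9], [290.5, 111.3]]
holes [[342.4, 228.4], [210.5, 228.7], [193.9, 1.7], [356.6, 1.5], [347.0, 157.0], [205.2, 157.3]]
```

View pics/w3.png

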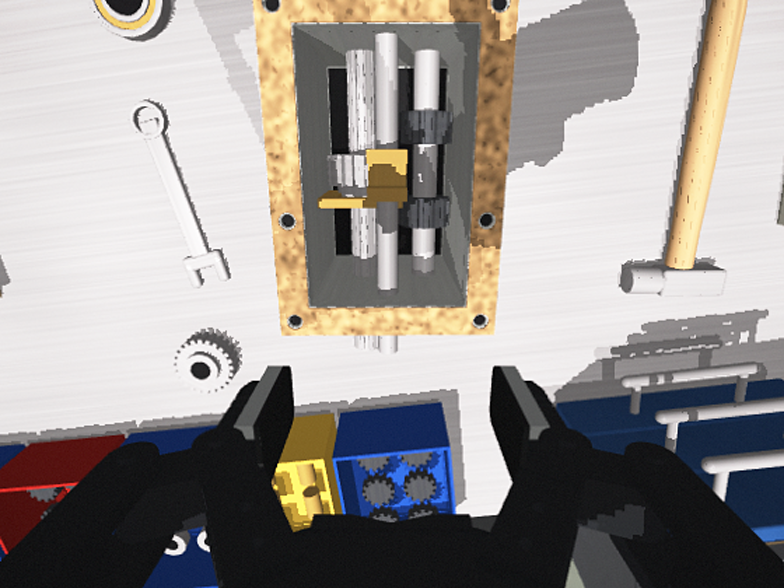

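Lug top spans rows 149–201 at 1.4x and the sliding gear sits midway between the dark gears (rows 127 and 212). I'll take the edges numerically and, with the same shot budget, move on to the cover.

```bash
python3 - <<'E'
from rel import *
p=pickle.load(open('w3.pkl','rb'))
uv=refine(p,proj(p,world(V,H3))[[0,1,4,5]],6); print((uv-proj(p,world(V,H3))[[0,1,4,5]]).round(2).tolist())
c=p['color'].astype(int)
for y in range(102,150): print(y,c[y,266:286:6].tolist(),end='; ' if y%2 else '\n')
E
```

```text
[[-0.27, -0.27], [0.04, -0.3], [-0.21, -0.32], [-0.03, 0.04]]
102 [[212, 206, 205], [226, 219, 221], [108, 104, 105], [42, 42, 41]]
103 [[213, 206, 207], [105, 103, 102], [107, 103, 103], [46, 45, 45]]; 104 [[215, 208, 209], [99, 97, 99], [109, 105, 106], [45, 45, 45]]
105 [[211, 206, 211], [100, 99, 103], [106, 104, 108], [34, 35, 40]]; 106 [[191, 171, 137], [134, 114, 81], [136, 114, 82], [102, 80, 51]]
107 [[244, 205, 108], [247, 208, 109], [246, 206, 108], [249, 208, 111]]; 108 [[239, 203, 108], [239, 202, 108], [239, 201, 107], [239, 202, 108]]
109 [[239, 203, 110], [238, 203, 109], [238, 201, 108], [237, 200, 106]]; 110 [[238, 202, 108], [237, 202, 107], [237, 201, 108], [238, 202, 108]]
111 [[238, 202, 109], [237, 201, 106], [237, 200, 106], [238, 201, 109]]; 112 [[238, 201, 109], [238, 202, 108], [237, 201, 107], [238, 200, 106]]
113 [[239, 205, 110], [238, 198, 106], [238, 200, 109], [238, 200, 108]]; 114 [[239, 202, 109], [238, 201, 108], [238, 201, 108], [238, 198, 106]]
115 [[240, 203, 110], [240, 202, 109], [240, 203, 109], [238, 200, 107]]; 116 [[246, 209, 113], [248, 2
[... 1537 characters left out ...]
, 47], [118, 90, 46]]; 140 [[120, 91, 47], [119, 92, 47], [120, 94, 48], [123, 94, 50]]
141 [[119, 93, 48], [121, 93, 49], [120, 93, 48], [124, 95, 50]]; 142 [[120, 92, 48], [121, 92, 47], [120, 92, 46], [120, 92, 46]]
143 [[120, 92, 46], [119, 92, 51], [121, 95, 52], [121, 92, 48]]; 144 [[123, 96, 50], [108, 101, 93], [113, 107, 98], [103, 84, 59]]
145 [[122, 94, 50], [103, 100, 104], [110, 109, 111], [106, 87, 61]]; 146 [[121, 93, 46], [105, 104, 104], [111, 108, 109], [104, 87, 59]]
147 [[120, 93, 47], [105, 102, 103], [110, 106, 107], [104, 87, 59]]; 148 [[139, 119, 90], [104, 101, 102], [110, 107, 108], [99, 83, 60]]
149 [[192, 188, 192], [103, 101, 102], [110, 107, 107], [55, 55, 58]];
```

Lug is at rail ≈ 0.0294, within about 0.6 mm of neutral, so I leave it. On to the cover.

drive_tool --pt "0 0 0 -0.0011 -0.02 0 1" --pt "0 0 0 -0.0011 -0.035 0 1" --pt "0 0 0 -0.0011 -0.04 0 1" --pt "0 0 0 -0.0011 -0.04 0.004 1" --pt "0 0 0 -0.0011 -0.04 0.004 1" --pt "0 0 0 -0.0011 -0.04 0.004 1" --pt "0 0 0 -0.0011 -0.04 0.004 1" --pt "0 0 0 -0.0011 -0.04 0.004 1"

```text
time: 6.05
tool_pos: [0.5661, -0.1033, 0.2491]
tcp_rot: [-0.181, -3.133, -0.001]
wrist_force: [0.6, -0.0, -0.1]
width: 1.001
grip_force: 0.0
```

drive_tool --pt "0 0 0 -0.0011 -0.04 0.004 1" --pt "0 0 0 -0.0011 -0.04 0.004 1" --pt "0 0 0 -0.0011 -0.04 0.004 1" --pt "0 0 0 -0.0011 -0.033 0.004 1" --pt "0 0 0 0 -0.018 0.004 1" --pt "0 0 0 0 0 0 1" --pt "0 0 0 0 0 0 1"

```text
time: 6.63
tool_pos: [0.5511, -0.2724, 0.2289]
tcp_rot: [-0.186, -3.132, -0.004]
wrist_force: [1.3, 0.3, -0.1]
width: 1.003
grip_force: 0.0
```

```bash
python3 - <<'E'
from rel import *
rel(); p=shot('wrist'); pickle.dump(p,open('w4.pkl','wb')); print(p['T'].round(3))
save(p,'w4.png',None,1.4)
for k in ['cover','rest']:
    for m in masks_of(p,k)[:2]: print(k,m['score'],m['bbox'])
E
```

```text
t 6.6333 tcp in case mm [  71.4 -464.8  228.9] tool axes in case (cols)
 [[-1.      0.002  -0.0038]
 [ 0.002   1.      0.0022]
 [ 0.0038  0.0022 -1.    ]] F [ 1.3  0.3 -0.1] w 1.003 g 0.0 q [-0.5   0.16  1.74  0.    1.25 -1.95]
[[ 0.119 -0.946 -0.302  0.472]
 [ 0.993  0.114  0.034 -0.263]
 [ 0.002 -0.304  0.953  0.372]
 [ 0.     0.     0.     1.   ]]
cover 0.88 [189.1, 24.9, 348.8, 251.3]
rest 0.69 [189.3, 24.5, 349.2, 253.8]
rest 0.65 [69.9, 1.0, 165.2, 98.0]
```

View pics/w4.png

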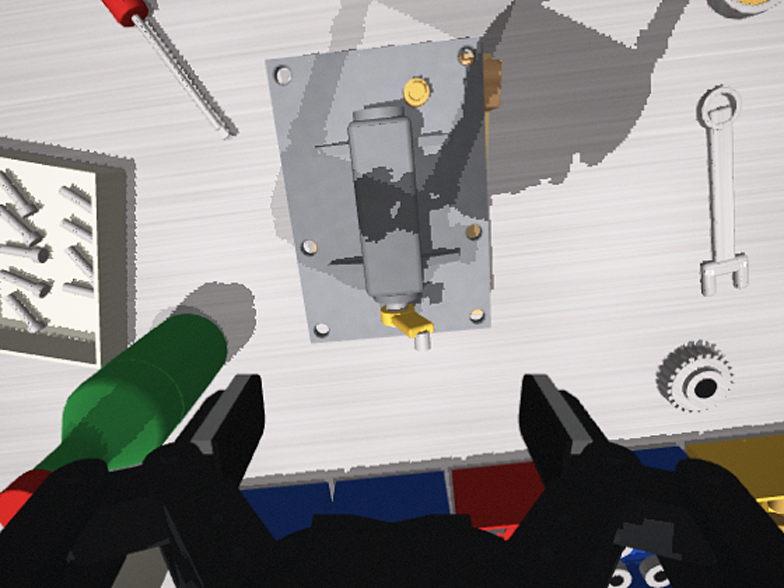

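The cover's boss is at (385,205) and its lever at (410,322). Holes are at (477,316), (321,329), (283,75), (467,56), (474,232) and (309,247) at 1.4x. The bottle stands at lower left, so I'll check its clearance.

```bash
cat > cov.py <<'E'
from rel import *
def holes(p,uv,r=9):
    c=cv2.GaussianBlur(cv2.cvtColor(p['color'],cv2.COLOR_RGB2LAB),(3,3),0).astype(float); out=[]
    for u in np.array(uv,float):
        for _ in range(4):
            x,y=np.round(u).astype(int); w=c[y-r:y+r+1,x-r:x+r+1]; yy,xx=np.mgrid[-r:r+1,-r:r+1]; rr=np.hypot(xx,yy)
            ring=w[(rr>r-2)]; d=np.min(np.linalg.norm(w[:,:,None]-ring[None,None,::3],axis=3),axis=2)
            a=((d>9)&(rr<=r-1)).astype(float); u=np.array([x+(a*xx).sum()/max(a.sum(),1),y+(a*yy).sum()/max(a.sum(),1)])
        out.append(u)
    return np.array(out)
E
python3 - <<'E'
from cov import *
p=pickle.load(open('w4.pkl','rb'))
uv0=np.array([[477,316],[321,329],[283,75],[467,56],[474,232],[309,247]])/1.4
uv=holes(p,uv0); print(((uv-uv0)).round(1).tolist())
T=H3+[0,0,.008]
for u in (uv0,uv):
  v,e=fit([(p,u,range(6))],T,[.52,-.27,.047,0]); print(v.round(4),e.reshape(-1,2).round(2).tolist())
  v,e=fit([(p,u,range(6))],T,[.52,-.27,.047,0],zprior=.047); print(v.round(4),np.abs(e).max().round(2))
print('cap',atz(p,np.array([[20,490],[150,400]])/1.4,.2).round(3).tolist())
S=pickle.load(open('scene.pkl','rb'));D=pickle.load(open('side.pkl','rb'))
print('cap',atz(S,np.array([[235,400]])/1.4,.2).round(3),atz(D,np.array([[596,358]])/1.4,.2).round(3))
m=[cv2.resize(p['color'][int(y)-16:int(y)+16,int(x)-16:int(x)+16],None,fx=8,fy=8,interpolation=cv2.INTER_CUBIC) for x,y in uv0]
for a,u,u0 in zip(m,uv,uv0): cv2.circle(a,tuple(((u-np.floor(u0)+16.5)*8).astype(int)),2,(255,0,0),-1)
cv2.imwrite('pics/h4.png',np.vstack([np.hstack(m[:3]),np.hstack(m[3:])])[:,:,::-1])
E
```

```text
[[0.5, 0.3], [-1.0, 2.9], [0.0, 0.1], [-0.9, 1.4], [-0.4, -0.0], [-0.2, 0.7]]
[ 0.5088 -0.269   0.0458 -0.0274] [[-0.13, -0.07], [0.24, 0.3], [0.12, -0.17], [0.01, 0.02], [-0.17, -0.07], [-0.08, 0.02]]
[ 0.5087 -0.269   0.0462 -0.0274] 0.4
[ 0.5095 -0.2695  0.0469 -0.0257] [[-0.64, 0.56], [0.95, -1.53], [-0.64, 0.64], [0.55, -0.8], [0.11, 0.75], [-0.3, 0.34]]
[ 0.5095 -0.2695  0.0469 -0.0257] 1.52
cap [[0.605, -0.459, 0.2], [0.564, -0.381, 0.2]]
cap [[ 0.622 -0.462  0.2  ]] [[ 0.621 -0.462  0.2  ]]
```

View pics/h4.png

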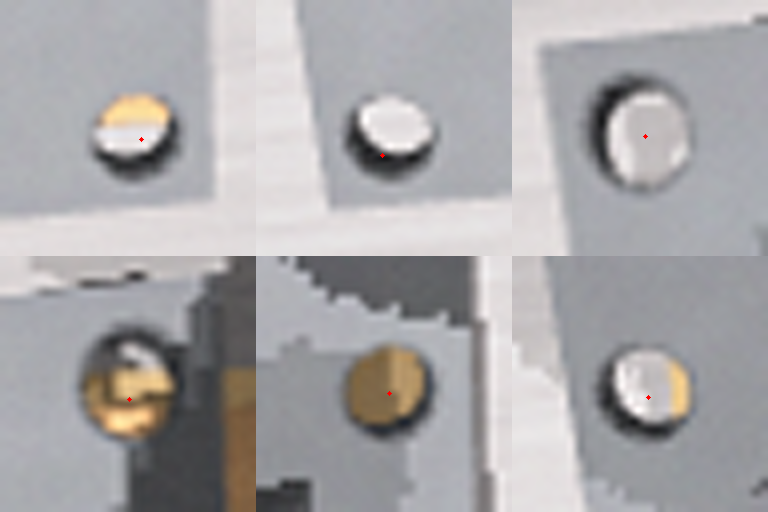

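Crops show the six rims clearly; the red dots (automatic centroids) are off in tiles 2 and 4, so I use the rim centres read by eye: (136,137), (135,137), (127,131), (129,122), (133,136), (133,136).

```bash
python3 - <<'E'
from cov import *
p=pickle.load(open('w4.pkl','rb'))
uv0=np.array([[477,316],[321,329],[283,75],[467,56],[474,232],[309,247]])/1.4
c=np.array([[136,137],[135,137],[127,131],[129,122],[133,136],[133,136]])
u=uv0.astype(int)-16+c/8-.5
T=H3+[0,0,.008]
for z in (None,.047):
  v,e=fit([(p,u,range(6))],T,[.52,-.27,.047,0],zprior=z); print(v.round(4),e[:12].reshape(-1,2).round(2).tolist())
np.save('cov.npy',v)
s=status.read_state(); rel(s,v)
E
```

```text
[ 0.5083 -0.2695  0.047  -0.0239] [[0.14, -0.14], [-0.18, -0.09], [-0.28, 0.12], [0.3, 0.29], [0.1, -0.25], [-0.09, 0.0]]
[ 0.5083 -0.2695  0.047  -0.0239] [[0.13, -0.14], [-0.18, -0.09], [-0.28, 0.13], [0.3, 0.3], [0.1, -0.25], [-0.09, 0.0]]
t 6.7833 tcp in case mm [ 44.3  -0.5 230.7] tool axes in case (cols)
 [[-9.959e-01  9.090e-02 -9.000e-04]
 [ 9.090e-02  9.959e-01  1.100e-03]
 [ 1.000e-03  1.000e-03 -1.000e+00]] F [-0.5  0.4 -0.1] w 1.001 g 0.0 q [-0.5   0.15  1.74  0.    1.25 -1.95]
```

drive_tool --pt "0 0 -5.2 0 0 0.02 1" --pt "0 0 0 0.0145 0 0.02 1" --pt "0 0 0 0.015 0 0.02 1" --pt "0 0 0 0.0148 0.0005 0.02 1" --pt "0 0 0 0 0 0.015 1" --pt "0 0 0 0 0 0 1" --pt "0 0 0 0 0 0 1" --pt "0 0 0 0 0 0 1"

```text
time: 7.45
tool_pos: [0.5099, -0.2707, 0.1377]
tcp_rot: [0.038, 3.139, -0.002]
wrist_force: [0.3, 0.2, -0.5]
width: 1.0
grip_force: 0.0
```

```bash
python3 - <<'E'
from cov import *
rel(None,np.load('cov.npy'))
E
```

```text
t 7.45 tcp in case mm [  1.6  -1.2 137.7] tool axes in case (cols)
 [[-1.e+00  2.e-04  2.e-03]
 [ 2.e-04  1.e+00 -9.e-04]
 [-2.e-03 -9.e-04 -1.e+00]] F [ 0.3  0.2 -0.5] w 1.0 g 0.0 q [-0.53  0.16  1.91  0.    1.07 -2.08]
```

drive_tool --pt "0 0 0 0.001 0.001 0.02 1" --pt "0 0 0 0 0 0.02 1" --pt "0 0 0 0 0 0.018 1" --pt "0 0 0 0 0 0.012 1" --pt "0 0 0 0 0 0.005 1" --pt "0 0 0 0 0 0 0.8" --pt "0 0 0 0 0 0 0.65" --pt "0 0 0 0 0 0 0.55" --force 90

```text
time: 8.12
tool_pos: [0.5088, -0.2707, 0.0628]
tcp_rot: [0.04, 3.139, -0.002]
wrist_force: [0.1, -0.4, -0.2]
width: 0.605
grip_force: 0.0
```

drive_tool --pt "0 0 0 0 0 0 0.48" --pt "0 0 0 0 0 0 0.4" --pt "0 0 0 0 0 0 0.2" --pt "0 0 0 0 0 0 0.2" --pt "0 0 0 0 0 0 0.2"

```text
time: 8.53
tool_pos: [0.5087, -0.2706, 0.063]
tcp_rot: [0.04, 3.139, -0.002]
wrist_force: [-0.2, 1.2, 6.0]
width: 0.428
grip_force: 92.2
```

```bash
python3 - <<'E'
from cov import *
rel(None,np.load('cov.npy'))
E
```

```text
t 8.5333 tcp in case mm [ 0.4 -1.1 63. ] tool axes in case (cols)
 [[-1.      0.0017  0.0025]
 [ 0.0017  1.     -0.0011]
 [-0.0025 -0.0011 -1.    ]] F [-0.2  1.2  6. ] w 0.428 g 92.2 q [-0.53  0.24  1.97  0.    0.93 -2.08]
```

drive_tool --pt "0 0 0 0 0 -0.005 0.2" --pt "0 0 0 0 0 -0.015 0.2" --pt "0 0 0 0 0 -0.025 0.2" --pt "0 0 0 0 0 -0.03 0.2" --pt "0 0 0 0 0 -0.03 0.2" --pt "0 0 0 0 0 -0.03 0.2" --pt "0 0 0 0 0 -0.02 0.2" --pt "0 0 0 0 0 -0.01 0.2"

```text
time: 9.2
tool_pos: [0.508, -0.2705, 0.2288]
tcp_rot: [0.04, 3.139, -0.003]
wrist_force: [0.5, -0.3, -5.7]
width: 0.43
grip_force: 91.3
```

```bash
python3 - <<'E'
from cov import *
s=status.read_state(); rel(s); print(s['torque'].round(2))
E
```

```text
t 9.2 tcp in case mm [  28.4 -468.   228.8] tool axes in case (cols)
 [[-0.9959 -0.0906  0.0025]
 [-0.0906  0.9959 -0.0013]
 [-0.0024 -0.0016 -1.    ]] F [ 0.5 -0.3 -5.7] w 0.43 g 91.3 q [-0.53  0.08  1.83 -0.    1.24 -2.08]
[-0.06 -0.03 -0.03]
```

drive_tool --pt "0 0 2.6 0 0 0 0.2" --pt "0 0 2.6 0 0.005 0 0.2" --pt "0 0 0 0.002 0.015 0 0.2" --pt "0 0 0 0.002 0.025 0 0.2" --pt "0 0 0 0.002 0.03 0 0.2" --pt "0 0 0 0.002 0.03 0 0.2" --pt "0 0 0 0.002 0.03 0 0.2" --pt "0 0 0 0.002 0.03 0 0.2"

```text
time: 9.87
tool_pos: [0.5126, -0.1023, 0.2241]
tcp_rot: [-0.181, -3.132, -0.002]
wrist_force: [0.4, 0.4, -6.9]
width: 0.432
grip_force: 91.4
```

drive_tool --pt "0 0 0 0.002 0.03 0 0.2" --pt "0 0 0 0.002 0.03 0 0.2" --pt "0 0 0 0.002 0.03 0 0.2" --pt "0 0 0 0.002 0.03 0 0.2" --pt "0 0 0 0.002 0.03 0 0.2" --pt "0 0 0 0.002 0.03 0 0.2" --pt "0 0 0 0.002 0.03 0 0.2" --pt "0 0 0 0.002 0.03 0 0.2"

```text
time: 10.53
tool_pos: [0.5242, 0.1374, 0.2241]
tcp_rot: [-0.18, -3.132, 0.001]
wrist_force: [1.0, 0.3, -6.1]
width: 0.43
grip_force: 91.4
```

drive_tool --pt "0 0 0 0 0.025 0 0.2" --pt "0 0 0 0 0.02 0 0.2" --pt "0 0 0 0 0.012 0 0.2" --pt "0 0 0 0 0.005 0 0.2" --pt "0 0 0 0 0 0 0.2" --pt "0 0 0 0 0 0 0.2" --pt "0 0 0 0 0 0 0.2"

```text
time: 11.12
tool_pos: [0.5333, 0.1959, 0.2258]
tcp_rot: [-0.184, -3.135, 0.002]
wrist_force: [-0.9, -0.5, -5.9]
width: 0.428
grip_force: 91.6
```

```bash
python3 rel.py
```

```text
t 11.1167 tcp in case mm [ -0.6  -1.8 225.8] tool axes in case (cols)
 [[-1.0e+00  7.0e-04 -8.0e-04]
 [ 7.0e-04  1.0e+00 -1.1e-03]
 [ 8.0e-04 -1.1e-03 -1.0e+00]] F [-0.9 -0.5 -5.9] w 0.428 g 91.6 q [ 0.31  0.07  1.84 -0.    1.23 -1.15]
```

drive_tool --pt "0 0 0 -0.001 0.001 0.008 0.2" --pt "0 0 0 0 0 0.012 0.2" --pt "0 0 0 0 0 0.012 0.2" --pt "0 0 0 0 0 0.006 0.2" --pt "0 0 0 0 0 0 0.2" --pt "0 0 0 0 0 0 0.2" --pt "0 0 0 0 0 0 0.2"

```text
time: 11.7
tool_pos: [0.535, 0.198, 0.1883]
tcp_rot: [0.183, 3.136, 0.0]
wrist_force: [-0.3, 0.5, -6.2]
width: 0.432
grip_force: 91.5
```

```bash
python3 - <<'E'
from cov import *
rel()
for n in ['wrist','scene','side']:
    p=shot(n); pickle.dump(p,open('f_'+n+'.pkl','wb'))
    v=V.copy(); v[2]=.171
    q=proj(p,world(v,H3+[0,0,.008])); print(n,q.round(1).tolist())
    c=p['color'].copy()
    l,t=np.maximum(q.min(0)-40,0).astype(int); r,b=(q.max(0)+40).astype(int)
    c=cv2.resize(c[t:b,l:r],None,fx=4,fy=4,interpolation=cv2.INTER_CUBIC)
    for u in q: cv2.drawMarker(c,tuple(((u-[l,t]+.5)*4).astype(int)),(255,0,0),0,6,1)
    print(l,t,c.shape); cv2.imwrite(f'pics/f_{n}.png',c[:600,:800,::-1])
a=[cv2.imread(f'pics/f_{n}.png') for n in ('scene','side')]
h=max(x.shape[0] for x in a); a=[cv2.copyMakeBorder(x,0,h-x.shape[0],0,0,0) for x in a]; m=np.hstack(a); print(m.shape)
k=min(800/m.shape[1],600/m.shape[0]); cv2.imwrite('pics/f.png',cv2.resize(m,None,fx=k,fy=k)); print(k)
E
```

```text
t 11.7 tcp in case mm [  0.8   0.5 188.3] tool axes in case (cols)
 [[-1.e+00 -0.e+00  1.e-04]
 [-0.e+00  1.e+00  1.e-04]
 [-1.e-04  1.e-04 -1.e+00]] F [-0.3  0.5 -6.2] w 0.432 g 91.5 q [ 0.31  0.1   1.88  0.    1.16 -1.14]
wrist [[374.4, 390.9], [182.3, 391.1], [143.6, 81.0], [411.3, 80.6], [385.5, 301.7], [170.8, 301.9]]
103 40 (1520, 1392, 3)
scene [[413.0, 190.9], [378.3, 202.0], [337.0, 171.9], [370.7, 162.8], [396.9, 180.1], [362.6, 190.5]]
297 122 (480, 624, 3)
side [[280.1, 135.6], [293.5, 151.2], [239.4, 160.6], [228.9, 143.8], [262.0, 138.5], [274.5, 154.5]]
188 95 (420, 580, 3)
(480, 1204, 3)
0.6644518272425249
```

View pics/f.png

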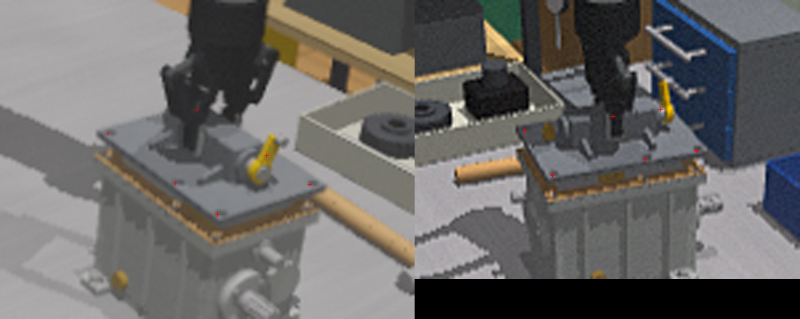

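The cover is level above the gasket, lever (265,150 left half) towards the splined shaft, and the predicted marks fall on its holes. One final precise check of the holes from the wrist and other views.

```bash
python3 - <<'E'
from cov import *
m=[]; info=[]
v=V.copy(); v[2]=.172
for n,idx,r in (('wrist',[2,3,4,5],20),('scene',[0,1,2,3],9),('side',[1,2,5,0],9)):
    p=pickle.load(open(f'f_{n}.pkl','rb')); q=proj(p,world(v,H3+[0,0,.008]))
    row=[]
    for i in idx:
        x,y=np.round(q[i]).astype(int); a=cv2.resize(p['color'][y-r:y+r+1,x-r:x+r+1],(190,190),interpolation=cv2.INTER_CUBIC)
        f=190/(2*r+1); c=((q[i]-[x,y]+r+.5)*f).astype(int); cv2.drawMarker(a,tuple(c),(255,0,0),0,8,1); row.append(a); info.append((n,i,q[i].round(2).tolist(),c.tolist(),round(f,2)))
    m.append(np.hstack(row))
cv2.imwrite('pics/last.png',np.vstack(m)[:,:,::-1])
for i in info: print(i)
E
```

```text
('wrist', 2, [142.73, 80.82], [93, 94], 4.63)
('wrist', 3, [412.23, 80.43], [96, 96], 4.63)
('wrist', 4, [386.04, 302.76], [95, 93], 4.63)
('wrist', 5, [170.18, 302.99], [95, 94], 4.63)
('scene', 0, [413.07, 190.53], [95, 90], 10.0)
('scene', 1, [378.33, 201.68], [98, 91], 10.0)
('scene', 2, [337.08, 171.54], [95, 90], 10.0)
('scene', 3, [370.74, 162.44], [92, 99], 10.0)
('side', 1, [293.55, 150.93], [90, 94], 10.0)
('side', 2, [239.43, 160.35], [99, 98], 10.0)
('side', 5, [274.49, 154.24], [99, 97], 10.0)
('side', 0, [280.06, 135.28], [95, 97], 10.0)
```

View pics/last.png

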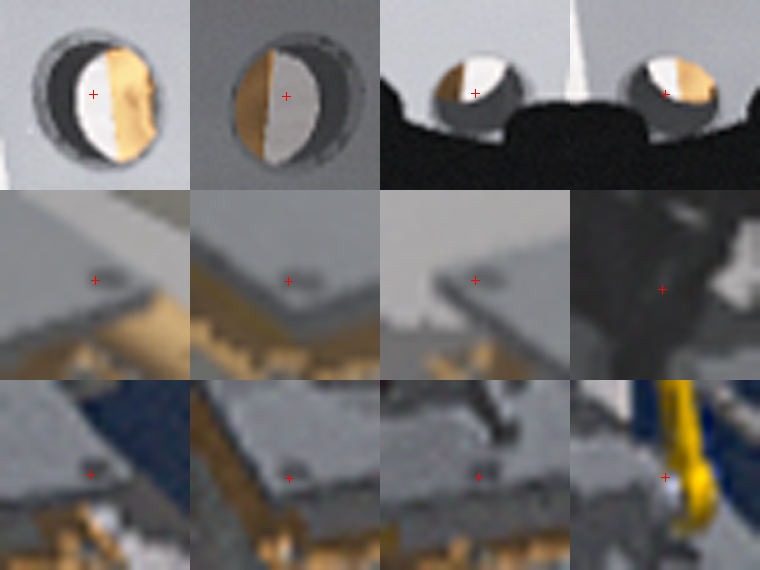

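Wrist crops show the rims within about 1–2 px of the marks (roughly +0.7 mm y, +0.4 mm x). Scene and side show about 1 px, which may just be their calibration bias. I'll check that bias against the threaded holes in the first scene and side pictures.

```bash
python3 - <<'E'
from cov import *
T=world(np.r_[V[:2],.151,V[3]],H3)
v=V.copy(); v[2]=.172; Cq=world(v,H3+[0,0,.008])
for n in ('scene','side'):
    p0=pickle.load(open(n+'.pkl','rb')); p1=pickle.load(open(f'f_{n}.pkl','rb'))
    print(n,'T moved',np.abs(p0['T']-p1['T']).max())
    q=proj(p0,T); print(' thread', (refine(p0,q,4)-q).round(2).tolist())
    q=proj(p1,Cq); print(' cover', (refine(p1,q,4)-q).round(2).tolist())
    J=[(proj(p1,Cq[:1]+d)-proj(p1,Cq[:1]))[0] for d in R.from_euler('z',V[3]).apply(np.eye(3)*.001)]; print(' px/mm xyz',np.round(J,3).tolist())
# wrist fit of hand-read rims (outer ring)
p=pickle.load(open('f_wrist.pkl','rb'))
q=proj(p,Cq)[[2,3]]; u=q+np.array([[3.5,5],[12,3]])/4.63
r,e=fit([(p,u,[2,3])],H3+[0,0,.008],v); print('wrist2',((r[:3]-v[:3])@R.from_euler('z',V[3]).as_matrix()*1000).round(2),np.degrees(r[3]-v[3]))
g=cv2.cvtColor(p['color'],cv2.COLOR_RGB2GRAY)
for i in (2,3):
    x,y=np.round(proj(p,Cq)[i]).astype(int)
    print(i,x,y,g[y,x-18:x+22].tolist(),g[y-18:y+22,x].tolist())
E
```

```text
scene T moved 0.0h.py:31: RuntimeWarning: invalid value encountered in scalar divide
  u=np.array([x+(a*xx).sum()/a.sum(),y+(a*yy).sum()/a.sum()])
h.py:29: RuntimeWarning: invalid value encountered in cast
  x,y=np.round(u).astype(int); w=g[y-r:y+r+1,x-r:x+r+1]
h.py:29: RuntimeWarning: overflow encountered in scalar subtract
  x,y=np.round(u).astype(int); w=g[y-r:y+r+1,x-r:x+r+1]
  return _methods._mean(a, axis=axis, dtype=dtype,
  ret = ret.dtype.type(ret / rcount)
Traceback (most recent call last):
  File "h.py", line 30, in refine
    a=np.clip(np.median(w)*thr+w.min()*(1-thr)-w,0,None); yy,xx=np.mgrid[-r:r+1,-r:r+1]; a=a*(xx**2+yy**2<=r*r)
                               ~~~~~^^
ValueError: zero-size array to reduction operation minimum which has no identity
```

```bash
sed -i 's/a=a\*(xx\*\*2+yy\*\*2<=r\*r)/a=a*(xx**2+yy**2<=r*r)+1e-9/' h.py; python3 - <<'E'
from cov import *
T=world(np.r_[V[:2],.151,V[3]],H3)
v=V.copy(); v[2]=.172; Cq=world(v,H3+[0,0,.008])
def rf(p,q):
    out=[]
    for u in q:
        try: out.append((refine(p,[u],4)[0]-u).round(2).tolist())
        except Exception: out.append(None)
    return out
for n in ('scene','side'):
    p0=pickle.load(open(n+'.pkl','rb')); p1=pickle.load(open(f'f_{n}.pkl','rb'))
    print(n,' thread',rf(p0,proj(p0,T)))
    print(' cover',rf(p1,proj(p1,Cq)))
    J=[(proj(p1,Cq[:1]+d)-proj(p1,Cq[:1]))[0] for d in R.from_euler('z',V[3]).apply(np.eye(3)*.001)]; print(' px/mm xyz',np.round(J,3).tolist())
p=pickle.load(open('f_wrist.pkl','rb'))
g=cv2.cvtColor(p['color'],cv2.COLOR_RGB2GRAY)
for i in (2,3):
    x,y=np.round(proj(p,Cq)[i]).astype(int)
    print(i,x,y,g[y,x-18:x+22].tolist(),g[y-18:y+22,x].tolist())
E
```

```text
scene  thread [[1.46, -4.02], [2.72, -3.91], [-0.24, 0.35], [0.18, -0.48], [-6.36, 4.53], [0.73, 5.97]]
 cover [[-3.86, 6.8], [-7.83, 0.82], [3.95, 8.25], [-1.14, -5.78], [-4.76, -0.73], [-5.66, 4.49]]
 px/mm xyz [[0.255, 0.17], [0.276, -0.089], [0.059, -0.325]]
side  thread [[1.03, -2.95], [-0.29, 0.08], [-4.83, 1.23], [-1.19, 6.83], [0.52, 4.06], [3.21, -0.4]]
 cover [[-1.58, -6.84], [0.45, 0.07], [-3.08, 2.62], [-0.51, 0.56], [1.87, -3.91], [5.86, 3.06]]
 px/mm xyz [[0.274, -0.044], [-0.105, -0.122], [0.003, -0.268]]
2 143 81 [189, 192, 192, 194, 190, 127, 120, 136, 70, 55, 57, 60, 58, 48, 152, 248, 239, 238, 238, 238, 238, 234, 213, 218, 204, 180, 184, 196, 202, 194, 135, 117, 158, 176, 199, 198, 196, 196, 198, 196] [193, 191, 192, 191, 169, 163, 151, 62, 61, 69, 127, 220, 245, 238, 234, 237, 239, 238, 238, 237, 237, 237, 239, 241, 241, 240, 239, 242, 233, 167, 83, 54, 104, 138, 153, 186, 198, 194, 194, 194]
3 412 80 [108, 110, 109, 111, 108, 112, 108, 74, 92, 95, 94, 95, 95, 93, 88, 153, 148, 148, 148, 148, 150, 146, 148, 149, 149, 126, 55, 55, 59, 60, 58, 57, 76, 93, 93, 96, 111, 109, 108, 108] [107, 107, 108, 108, 107, 94, 89, 84, 59, 103, 157, 152, 150, 151, 151, 153, 150, 147, 148, 146, 146, 150, 152, 152, 151, 147, 148, 149, 147, 149, 153, 157, 124, 88, 93, 103, 111, 111, 109, 111]
```

drive_tool --pt "0 0 0 0.0008 -0.001 0 0.2" --pt "0 0 0 0 0 0 0.2" --pt "0 0 0 0 0 0 0.2" --pt "0 0 0 0 0 0 0.2" --pt "0 0 0 0 0 0 0.2"

```text
time: 12.27
tool_pos: [0.5339, 0.1971, 0.1884]
tcp_rot: [0.182, 3.136, 0.0]
wrist_force: [-0.6, -0.2, -6.7]
width: 0.427
grip_force: 91.5
```

```bash
cat > rim.py <<'E'
from cov import *
from scipy.optimize import minimize
def rim(p,verbose=True):
    g=cv2.GaussianBlur(cv2.cvtColor(p['color'],cv2.COLOR_RGB2GRAY).astype(np.float32),(0,0),.8)
    t=np.linspace(0,2*np.pi,72,endpoint=False); best=None
    def sc(d):
        M=R.from_euler('xyz',[d[4],d[5],V[3]+d[3]],degrees=False); o=np.r_[V[:2],.172]+R.from_euler('z',V[3]).apply(np.array(d[:3])/1000); s=0
        for i in (2,3,4,5):
            a=t if i in (2,3) else t[(np.cos(t)<.2)]   # -x side visible
            def ring(r): return cv2.remap(g,*[c.astype(np.float32).reshape(1,-1) for c in proj(p,M.apply(H3[i]+np.c_[r*np.cos(a),r*np.sin(a),0*a+.008])+o).T],cv2.INTER_LINEAR)[0]
            s+=np.clip(ring(R1+.0005)-ring(R1-.0005),-20,25).mean()
        return -s
    for R1 in (.0060,.0065,.0070):
        r=None
        for x0 in ([0,0,0,0,0,0],[.8,1,1,0,0,0],[0,-.5,1,0,0,0]):
            q=minimize(sc,x0,method='Nelder-Mead',options=dict(initial_simplex=np.vstack([x0]+[np.array(x0)+k for k in np.diag([1,1,1.5,.01,.01,.01])]),maxiter=700))
            if r is None or q.fun<r.fun: r=q
        print('R',R1,'score',round(-r.fun,1),'mm xyz',r.x[:3].round(2),'deg yaw,roll,pitch',np.degrees(r.x[[3,4,5]]).round(2))
if __name__=='__main__':
    rim(pickle.load(open('f_wrist.pkl','rb'))); rel(); p=shot('wrist'); pickle.dump(p,open('g.pkl','wb')); rim(p)
E
python3 rim.py
```

```text
R 0.006 score 62.6 mm xyz [ 0.69  0.74 -1.31] deg yaw,roll,pitch [0.01 0.33 0.05]
R 0.0065 score 64.0 mm xyz [ 0.56  0.72 -0.29] deg yaw,roll,pitch [-0.07  0.16  0.43]
R 0.007 score 47.9 mm xyz [0.58 0.35 0.48] deg yaw,roll,pitch [ 0.15  0.91 -0.25]
t 12.2667 tcp in case mm [-1.000e-01 -5.000e-01  1.884e+02] tool axes in case (cols)
 [[-1.e+00 -1.e-04  2.e-04]
 [-1.e-04  1.e+00  1.e-04]
 [-2.e-04  1.e-04 -1.e+00]] F [-0.6 -0.2 -6.7] w 0.427 g 91.5 q [ 0.31  0.1   1.88 -0.    1.16 -1.14]
R 0.006 score 62.6 mm xyz [-0.25 -0.29 -1.34] deg yaw,roll,pitch [-0.03  0.47 -0.08]
R 0.0065 score 63.7 mm xyz [-0.36 -0.28 -0.36] deg yaw,roll,pitch [-0.08  0.34  0.5 ]
R 0.007 score 47.1 mm xyz [-0.35 -0.49  0.41] deg yaw,roll,pitch [0.12 1.01 0.05]
```

The cover is within 0.4 mm of the threads, yaw within 0.1°, tilt under about 0.5°, and about 2 cm above the gasket. Handing in.

```bash
python3 -c "
from workcell import workorder; print(workorder.finish_job())"
```

```text
the job is handed in; nothing more can be done
None
```

The job is handed in: the lug is about 0.6 mm short of neutral, and the cover is held level about 2 cm above the gasket, its yellow lever towards the input shaft and its holes within about 0.5 mm of the threaded ones by my wrist-camera measurement.

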